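# Unpin the spring jaw and hold it open at the mark

## Task

Pull the green-headed locking pin up out of its socket on the spring-jaw jig and put it in the open yellow tub. Then draw the jaw open by its orange handle until the black pointer is level with the red mark, and finish still holding the handle there against the spring, so a bird box part could be slipped in: do not let go. Leave the other things on the bench where they are.

Things in the scene. Friction and masses are not known exactly. Their poses are not given: they have to be found in the camera images.
- jig: Jig fixed to the bench: grey plate x = -170 to 110, y = -55 to 55 mm, 12 mm thick; fixed aluminium anvil at the +x end (top 65 mm), blue spring housing (x -45 to -5 mm, top 37 mm), blue pin socket, white scale rail (top 34 mm). Sliding jaw beside the anvil, top 62 mm. Origin on the bench under the plate, z up; the jaw opens along -x, roughly towards the robot.
- jaw: Sliding jaw with draw bar, orange handle and black pointer. Its origin and axes are the jig's when shut; it slides along the jig's -x as the handle is drawn, hard stop after 75 mm. A spring shuts it: about 4 N when shut plus 60 N per m (7 N at 50 mm); it snaps back if let go. The pin in its socket blocks the jaw's steel lug after about 4 mm.
- grip (a point): Point in the middle of the orange upright handle, 72 mm above the bench, at x = -75 mm in the jig's frame when shut. The handle is 14 mm thick along the jig's x and 36 mm wide along y, top 90 mm above the bench, free on all sides above the draw bar (top 31 mm above the bench). Pinch it from above, fingers on its two wide faces, closing along the jig's x.
- pointer (a point): Tip of the black pointer bar (4 mm wide along the jig's x) that moves with the jaw, beside the white scale rail, 41 mm above the bench. In the jig's frame at x = 20, y = -41 mm when shut. Axes as the jig's.
- mark: Red line on the white scale rail, fixed for the run, 5 mm wide along the jig's x, 14 mm along y, 3 mm thick. Origin under its centre, 34 mm above the bench; axes as the jig's. It lies 30 to 55 mm to the -x side of the shut pointer; the pointer is level with it when both have the same x in the jig's frame.
- pin: Loose locking pin, 100 mm long, 40 to 85 g: steel shank 10 mm diameter, round green head 22 mm diameter from 76 to 100 mm above the foot. Origin at the centre of its foot, z towards the head. It starts upright in the blue socket (12 mm hole, top 36 mm above the bench), foot 12 mm and head top 112 mm above the bench, at x = 20, y = 30 mm in the jig's frame.
- pin_mid (a point): Middle of the pin, 50 mm from its foot.
- tub: Open yellow plastic tub, fixed to the bench, outer size 200 (x) x 220 (y) x 80 mm high, walls and floor 4 to 5 mm; its lid is folded back on the +x side and slopes down to the bench, reaching about 275 mm from the origin. Origin at the centre of its underside, z up.
- jar: Empty glass jar, 68 mm diameter, 100 mm high; bystander. Origin under its centre.
- tape_measure: Yellow tape measure, 66 x 30 x 62 mm; bystander. Origin under its centre.
- drill: Steel hand drill lying down, about 320 mm long along its x, up to 75 mm high; bystander. Origin under its gear wheel.
- clamp: Black plastic bar clamp lying flat, 200 x 160 mm, 24 mm high; bystander. Origin under the middle of its bar.
- bird_box: Half-assembled wooden bird box, no front or roof, 160 x 150 mm, 210 mm high; bystander. Origin under the middle of its floor.
- front_panel: Loose wooden front of the bird box lying flat, 190 x 126 x 12 mm with a 32 mm hole; bystander. Origin under its centre.
- glue: White plastic glue bottle, 56 mm diameter, 160 mm high; bystander. Origin under its centre.

How it is judged:
On the way, in this order (a step that is already met when the one before it is completed fails the run):
1. the pin is drawn clear of its socket (z of pin in the frame of jig above 0.04 m), for 0.1 s.
2. the pin lies in the yellow tub, let go (x of pin_mid in the frame of tub between -0.096 and 0.096 m and y of pin_mid in the frame of tub between -0.106 and 0.106 m and z of pin_mid in the frame of tub between 0 and 0.075 m and contact force between the fingers and pin below 0.2 N and linear speed of pin below 0.05 m/s), for 0.3 s.
3. the pointer is held level with the red mark by the handle (x of pointer in the frame of mark between -0.005 and 0.005 m and contact force between the fingers and jaw above 2 N and linear speed of jaw below 0.01 m/s and distance between the grasp point and grip below 0.06 m), for 0.5 s.
At the end, for the whole second after the job is handed in: The fingers still hold the orange handle (over 2 N on it) at rest, the pointer within 5 mm of the middle of the red mark along the slide; the pin rests in the yellow tub, its middle inside the walls and under 75 mm above the tub's underside, not touched by the fingers (all of step 2 and all of step 3); the arm keeps its last pose, push and grip.
It fails at once if another thing on the bench is pushed more than 20 mm (distance of any of jar, tape_measure, drill, clamp, bird_box, front_panel, glue from where it was at the start of the episode above 0.02 m).
It also fails if it takes over 50 s, if anything falls off the work surface, if the arm or the gripper's body presses on something with over 40 N, if the wrist force passes 120 N, or if a joint passes its speed limit or range.

## Robot

A 6-joint arm with a two-finger parallel gripper is mounted at the origin on the work surface. World frame = base frame: x ahead of the robot, y to its left, z up, the work surface at z = 0. Lengths are in m, angles in rad, forces in N, time in s.
With the tool pointing down it reaches from about 0.275 to 0.825 m from the base axis. Payload 4.9 kg.
Tool frame: the origin (TCP) lies on the centre line of the jaws, within the pads' length; the fingertips stand 17 mm ahead of it and the grasp point (between the pads) lies 2 mm behind it (ctrl.tcp_to_tips is the distance from the TCP to the fingertips, in m); z points along the fingers, y is the line along which they close (so a half turn about z gives the same grasp; the last joint's range is limited). The gripper opens to 85 mm and grips with 20 to 120 N. Pads are 22 mm wide; open, the fingers measure 114 mm over their backs; the gripper's body (76 mm by 85 mm) begins 54 mm behind the grasp point. The pads swing forward as they close: fully open they stand 13 mm farther back than shut.
Start: joints at [-1.367, 0.326, -0.193, 1.052, 0, 1.437], TCP at [0.182, -0.519, 0.248] pointing down, gripper open.
Joint ranges: [-2.65, 2.65], [-0.97, 1.79], [-1.3, 1.35], [-1.93, 2.1], [-1.47, 1.37], [-3.14, 3.14]. Speed limits (rad/s): [2.57, 2.57, 3.14, 3.14, 3.14, 3.14].

## Interface

Orientations are given as a rotation vector (axis times angle).
In Python, from cell import ctrl gives the robot as it stands. Calls block until the motion is done:
- ctrl.movep(position, orientation): joint-space move of the TCP to a pose.
- ctrl.move_l(position, velocity=0.15, rot=None, until_force=None): straight line of the TCP; rot=None keeps the orientation; velocity is the mean speed in m/s. With until_force (N) it stops when the force on the tool has changed by that much, and returns True; else False.
- ctrl.set_joints(angles): joint-space move.
- ctrl.let_go() and ctrl.grab(newtons=None): open the fingers fully, or close them until they stop; newtons is the grip in N (None keeps the last).
- ctrl.sleep(seconds).
- ctrl.ik(position, orientation): joint angles nearest the present ones, or None.
- ctrl.grab_frame(name): name is "side" or "top" or "wrist"; returns a dict with "img" (384x512x3 uint8, red, green, blue), "fx", "fy", "cx", "cy" (pixels), "k1" (the pictures are not rectified: a ray, as slopes to the right and down, at radius r is drawn at 1 + k1 r^2 times it, then the intrinsics apply), "cam_to_world" (4x4, takes a point from camera to world coordinates); the wrist camera has in their place "T_tool_cam" (4x4, takes a point from camera to tool coordinates, whose origin is the TCP and whose axes are the flange's). Camera axes: x right, y down, z forward; pixel columns grow to the right and rows downward; lengths in m; the calibration is good to about 2 mm. A picture is of the moment at which its call begins: read the wrist's pose just before it. There is no depth.
A pose or a line that the arm cannot do raises ctrl.MotionError and nothing moves.
- ctrl.sign_off(): hands the job in; it is judged then, once.
Readings, each from a call of its own:
- ctrl.read_clock(): time.
- ctrl.read_q(): joint angles.
- ctrl.read_joint_velocities(): joint speeds.
- ctrl.read_tau(): joint torques, N m.
- ctrl.read_position(): TCP position.
- ctrl.read_eef_rot(): TCP orientation.
- ctrl.read_contact_force(): force on the tool from outside, world axes, zero at the start.
- ctrl.read_wrist_torque(): the same for the moment, N m.
- ctrl.read_finger_gap(): opening from 0.0 (shut) to 1.0 (fully open).
- ctrl.read_grasp_force(): force on a finger pad.
Only numpy, scipy, OpenCV 4.12 (cv2) and the standard library are available. Lean on these libraries where they do the work, as an engineer would, in place of code of your own. Each camera call takes 0.05 s, during which the arm holds its last target. There are 200 camera calls.

## Working session

There is one attempt and no reset: what is moved stays moved. The work goes in short steps, each a Python script; the robot and the scene stay as the last script left them, time stands still between calls to the robot, and variables do not carry over. Pictures are saved under pics/ and viewed, at most 10 in all, crops included, and the job is handed in when it is done.

```bash
ls; mkdir -p pics; cat > h.py <<'E'
import numpy as np, cv2, pickle
from cell import ctrl
def save(f,n): cv2.imwrite(f'pics/{n}.png',f['img'][:,:,::-1])
def ray(f,u,v,T=None):
    T=np.array(f['cam_to_world']) if T is None else T
    K=np.array([[f['fx'],0,f['cx']],[0,f['fy'],f['cy']],[0,0,1.]])
    s=cv2.undistortPoints(np.array([[[u,v]]],float),K,np.array([f['k1'],0,0,0.]))[0,0]
    return T[:3,3],T[:3,:3]@np.array([s[0],s[1],1])
def plane(f,u,v,z,T=None):
    o,d=ray(f,u,v,T); return o+d*(z-o[2])/d[2]
E
python3 - <<'E'
from h import *
for n in ('top','side'):
    f=ctrl.grab_frame(n); save(f,n); pickle.dump(f,open(n+'.pkl','wb')); print(n,f['fx'],f['k1'],np.round(f['cam_to_world'],3).tolist())
print(ctrl.read_eef_rot(),ctrl.read_clock())
E
```

```text
cell.py
pics
top 481.1726444573388 -0.10863641665774777 [[-0.011, -0.988, 0.157, 0.323], [-1.0, 0.01, -0.007, -0.023], [0.006, -0.157, -0.988, 1.58], [0.0, 0.0, 0.0, 1.0]]
side 376.43626923578296 -0.05384579463462713 [[-0.74, -0.519, 0.428, 0.096], [-0.673, 0.563, -0.479, 0.516], [0.008, -0.642, -0.766, 0.899], [0.0, 0.0, 0.0, 1.0]]
[-3.09536054e+00 -5.27835315e-01  9.74291902e-05] 0.1
```

View pics/top.png

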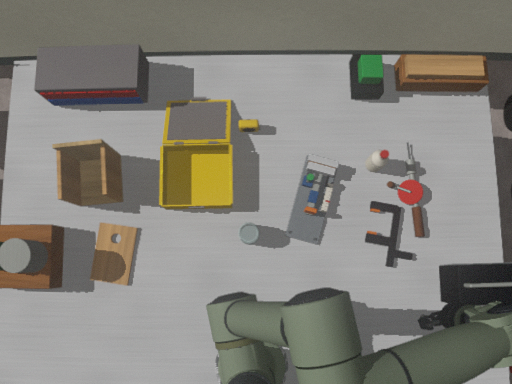

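View pics/side.png

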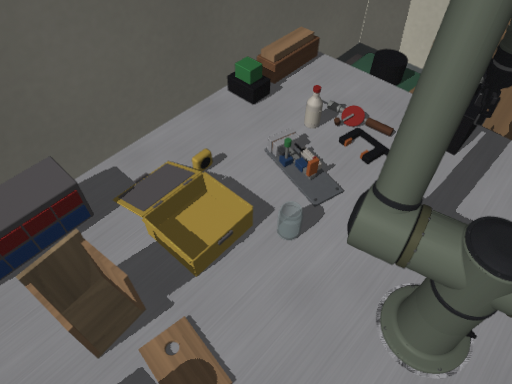

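The top view shows the jig around (314,200): green pin head at (311,177), orange handle at (311,210). The tub opening is centred near (197,177) and the jar is at (250,233). The side view has the pin at (288,142) and the handle at (313,165). I'll locate these roughly, then look with the wrist camera.

```bash
cat >> h.py <<'E'
def blobs(img,lo,hi,roi=None):
    m=cv2.inRange(cv2.cvtColor(img,cv2.COLOR_RGB2HSV),np.array(lo),np.array(hi))
    if roi:
        k=np.zeros_like(m); x0,y0,x1,y1=roi; k[y0:y1,x0:x1]=1; m*=k
    n,l,s,c=cv2.connectedComponentsWithStats(m)
    o=sorted([(int(s[i,4]),c[i].round(1).tolist(),s[i,:4].tolist()) for i in range(1,n)],reverse=True)[:4]
    return o,m
E
python3 - <<'E'
from h import *
t=pickle.load(open('top.pkl','rb')); s=pickle.load(open('side.pkl','rb'))
for nm,f,roi in(('top',t,(280,140,345,250)),('side',s,(255,125,350,210))):
    for c,lo,hi,z in(('green',(45,100,40),(80,255,255),.106),('orange',(3,150,120),(16,255,255),.085)):
        b,_=blobs(f['img'],lo,hi,roi)
        for x in b[:2]: print(nm,c,x,plane(f,*x[1],z).round(3))
# tub outer rim corners from top at z=.08
for u,v in((161,144),(233,144),(159,207),(233,207),(197,177)): print('tub',(u,v),plane(t,u,v,.08).round(3))
for u,v in((290,234),(317,243),(310,153),(339,163)): print('plate',plane(t,u,v,.012).round(3))
cv2.imwrite('pics/c.png',cv2.resize(t['img'][140:250,150:350,::-1],None,fx=4,fy=4,interpolation=cv2.INTER_CUBIC))
E
```

```text
top green (31, [309.7, 176.7], [307, 174, 6, 6]) [ 0.59  -0.189  0.106]
top orange (45, [310.6, 209.3], [305, 207, 12, 6]) [ 0.49  -0.191  0.085]
side green (49, [287.4, 142.2], [285, 138, 6, 9]) [ 0.585 -0.185  0.106]
side orange (51, [310.4, 164.4], [307, 157, 11, 18]) [ 0.487 -0.175  0.085]
side orange (8, [345.5, 142.2], [345, 140, 3, 6]) [ 0.464 -0.329  0.085]
tub (161, 144) [0.706 0.283 0.08 ]
tub (233, 144) [0.703 0.051 0.08 ]
tub (159, 207) [0.502 0.285 0.08 ]
tub (233, 207) [0.5   0.052 0.08 ]
tub (197, 177) [0.597 0.166 0.08 ]
plate [ 0.418 -0.13   0.012]
plate [ 0.388 -0.218  0.012]
plate [ 0.687 -0.203  0.012]
plate [ 0.652 -0.299  0.012]
```

View pics/c.png

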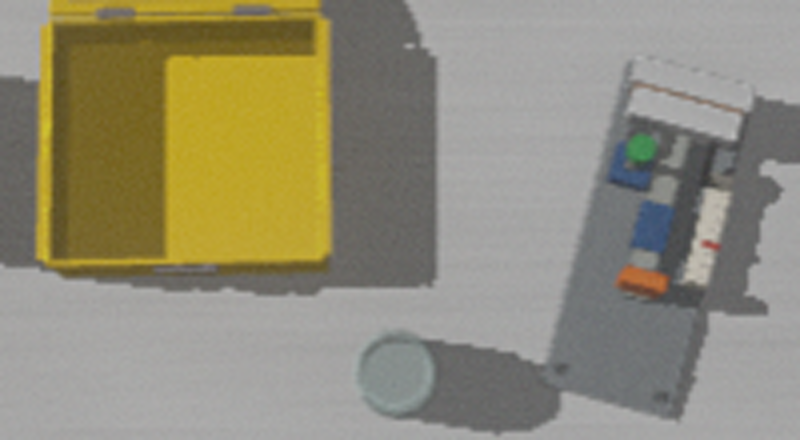

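The crop shows the jig's long axis turned about -15°, with the red mark on the white rail near crop (709,244), just ahead of the orange handle at (642,281). The tub is axis-aligned, centred near (0.602, 0.168). Next I move above the jig and take wrist pictures.

```bash
cat >> h.py <<'E'
from scipy.spatial.transform import Rotation as Ro
def down(yaw): # tool y along (cos yaw, sin yaw), z down
    y=np.array([np.cos(yaw),np.sin(yaw),0]); z=np.array([0,0,-1.]); x=np.cross(y,z)
    return Ro.from_matrix(np.c_[x,y,z]).as_rotvec()
def wrist(n):
    p=ctrl.read_position(); r=ctrl.read_eef_rot(); f=ctrl.grab_frame('wrist'); save(f,n)
    T=np.eye(4); T[:3,:3]=Ro.from_rotvec(r).as_matrix(); T[:3,3]=p
    f['cam_to_world']=T@np.array(f['T_tool_cam']); pickle.dump(f,open(n+'.pkl','wb')); return f
E
python3 - <<'E'
from h import *
for a in (np.radians(-15.2),np.radians(164.8)):
    for p in((.52,-.2,.33),(.59,-.19,.1),(.49,-.19,.07),(.44,-.18,.07),(.6,.168,.25),(.6,.168,.1)):
        q=ctrl.ik(p,down(a)); print(p,None if q is None else np.round(q,2))
a=np.radians(-15.2)
if ctrl.ik((.52,-.2,.33),down(a)) is None: a+=np.pi
ctrl.movep((.52,-.2,.33),down(a))
f=wrist('w1'); print(a,np.round(f['cam_to_world'],3).tolist(),np.round(f['T_tool_cam'],3).tolist(),f['fx'],ctrl.read_clock())
E
```

```text
(0.52, -0.2, 0.33) [-0.5   0.3  -0.02  1.25  0.    1.34]
(0.59, -0.19, 0.1) [-0.43  0.58 -0.19  0.8   0.    1.41]
(0.49, -0.19, 0.07) [-0.51  0.47 -0.48  0.61  0.    1.33]
(0.44, -0.18, 0.07) [-0.54  0.4  -0.61  0.56  0.    1.29]
(0.6, 0.168, 0.25) [ 0.15  0.46  0.02  1.13 -0.    1.99]
(0.6, 0.168, 0.1) [ 0.15  0.59 -0.18  0.8  -0.    1.99]
(0.52, -0.2, 0.33) [-0.5   0.3  -0.02  1.25 -0.   -1.81]
(0.59, -0.19, 0.1) [-0.43  0.58 -0.19  0.8  -0.   -1.74]
(0.49, -0.19, 0.07) [-0.51  0.47 -0.48  0.61 -0.   -1.82]
(0.44, -0.18, 0.07) [-0.54  0.4  -0.61  0.56 -0.   -1.85]
(0.6, 0.168, 0.25) [ 0.15  0.46  0.02  1.13 -0.   -1.15]
(0.6, 0.168, 0.1) [ 0.15  0.59 -0.18  0.8  -0.   -1.15]
-0.26529004630313807 [[0.965, -0.255, -0.069, 0.536], [-0.264, -0.932, -0.25, -0.138], [-0.001, 0.259, -0.966, 0.456], [0.0, 0.0, 0.0, 1.0]] [[-0.0, -0.966, -0.259, 0.065], [1.0, -0.0, -0.0, -0.0], [0.0, -0.259, 0.966, -0.126], [0.0, 0.0, 0.0, 1.0]] 276.8453123824274 1.875
```

View pics/w1.png

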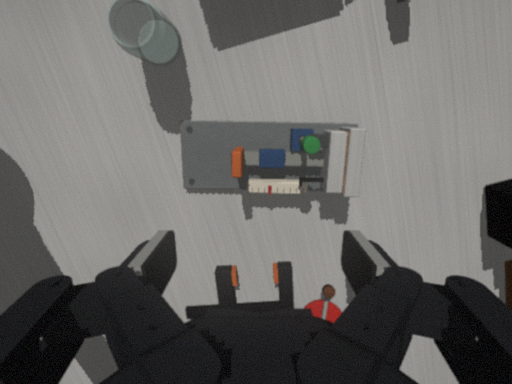

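The wrist view has the jig almost parallel to the image rows: plate edges x 182–363, green head (312,145), handle (237,162), rail row ~186 with the red mark at about (270,189). The pointer is a dark bar near (305,179). I'll measure by masks and take a second, nearer view.

```bash
cat > m.py <<'E'
from h import *
def meas(f):
    W=f['img']; o={}
    for c,lo,hi,z,roi in(('green',(45,100,40),(80,255,255),.110,(100,60,460,250)),('orange',(3,150,90),(16,255,255),.088,(100,60,460,250)),('red',(172,90,60),(180,255,255),.037,(100,60,460,250)),('red0',(0,120,60),(2,255,255),.037,(100,60,460,250))):
        b,_=blobs(W,lo,hi,roi)
        for x in b[:1]: o[c]=plane(f,*x[1],z); print(c,x,o[c].round(4))
    return o
E
python3 - <<'E'
from m import *
f=pickle.load(open('w1.pkl','rb')); meas(f)
A=[plane(f,*p,.012) for p in((182,120),(182,193),(363,123),(363,196))]
print(np.round(A,4))
# closer
a=np.radians(-15.2)
ctrl.movep((.50,-.255,.23),down(a)); f=wrist('w2'); meas(f)
cv2.imwrite('pics/w2c.png',cv2.resize(f['img'][40:260,110:450,::-1],None,fx=2.3,fy=2.3,interpolation=cv2.INTER_CUBIC))
E
```

```text
green (244, [310.5, 144.1], [302, 136, 18, 18]) [ 0.5892 -0.1887  0.11  ]
orange (274, [236.6, 162.1], [232, 148, 11, 29]) [ 0.4917 -0.1892  0.088 ]
red0 (14, [269.4, 190.1], [268, 187, 3, 7]) [ 0.5225 -0.2525  0.037 ]
[[ 0.4189 -0.1136  0.012 ]
 [ 0.3796 -0.2257  0.012 ]
 [ 0.6911 -0.1925  0.012 ]
 [ 0.6707 -0.3107  0.012 ]]
green (584, [340.0, 88.8], [325, 76, 30, 27]) [ 0.5887 -0.1897  0.11  ]
orange (500, [231.7, 121.5], [225, 103, 15, 38]) [ 0.4905 -0.1914  0.088 ]
red0 (32, [276.8, 164.5], [275, 159, 4, 11]) [ 0.5224 -0.252   0.037 ]
```

View pics/w2c.png

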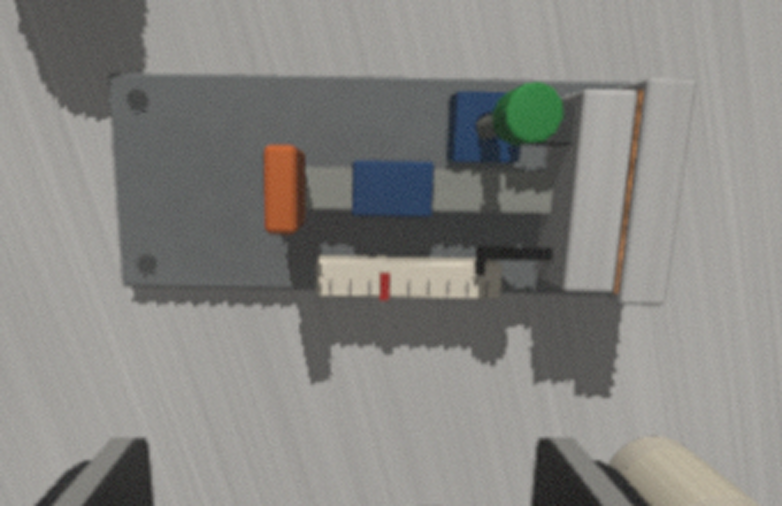

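Mark, handle and pin agree with the given geometry (pin-handle distance 98 mm vs 99.6 expected). In the crop the pointer tip is at (480,263) and the mark at (385,286). I compute the jig angle and draw distance, then pull the pin using the half-turn orientation, so the wrist camera will later sit on the scale side.

```bash
python3 - <<'E'
from m import *
f=pickle.load(open('w2.pkl','rb'))
P=lambda u,v,z: plane(f,110+u/2.3,40+v/2.3,z)
ang=lambda a,b: np.degrees(np.arctan2(*(b-a)[1::-1]))
print('plate',ang(P(123,286,.012),P(610,291,.012)),ang(P(115,75,.012),P(560,82,.012)),'rail',ang(P(320,257,.034),P(476,257,.034)),ang(P(320,294,.034),P(478,297,.034)))
e=np.array([np.cos(np.radians(-16)),np.sin(np.radians(-16)),0])
print('pull by pointer',e@(P(480,263,.041)-P(385,286,.037)),'by pin',e@(np.array([.5888,-.1893,0])-P(385,286,.037)))
th=np.radians(-16)+np.pi
pin=np.array([.5888,-.1893])
ctrl.movep((*pin,.20),down(th)); ctrl.move_l((*pin,.098),.12,until_force=8)
print(ctrl.read_position(),ctrl.read_clock())
ctrl.grab(40); print('gap',ctrl.read_finger_gap()*85,ctrl.read_grasp_force())
print('stop',ctrl.move_l((*pin,.14),.06,until_force=25),ctrl.read_contact_force(),ctrl.read_finger_gap()*85)
ctrl.move_l((*pin,.24),.15); ctrl.sleep(.1)
print(ctrl.read_finger_gap()*85,ctrl.read_grasp_force(),ctrl.read_clock(),ctrl.read_position())
f=wrist('w3'); save(ctrl.grab_frame('side'),'s3')
E
```

```text
plate -15.878351931778024 -16.1583419502453 rail -15.25932496876233 -16.37618881572573
pull by pointer 0.04664760728874972 by pin 0.04586921859542329
[ 0.58940325 -0.1895839   0.09877636] 5.9583
gap 20.547289086670038 39.10244949453045
stop False [-0.01599447 -0.07403825 -0.86545645] 20.24362207988212
20.457950118457394 39.18051832130004 8.325 [ 0.58800383 -0.18894657  0.23842937]
```

View pics/w3.png

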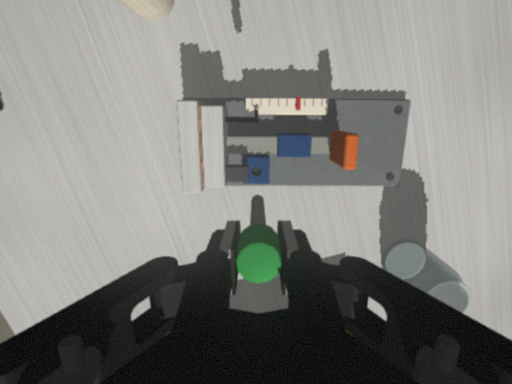

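The pin is held: green head at (260,255), empty socket at (257,170). On to the tub.

```bash
python3 - <<'E'
from m import *
th=np.radians(-16)+np.pi; t=(.602,.168)
ctrl.movep((*t,.24),down(th)); ctrl.move_l((*t,.108),.15,until_force=8); print(ctrl.read_position())
ctrl.let_go(); ctrl.sleep(.3); ctrl.move_l((*t,.26),.25); ctrl.sleep(.2)
print(ctrl.read_clock(),ctrl.read_finger_gap())
f=wrist('w4'); s=ctrl.grab_frame('side'); 
cv2.imwrite('pics/s4.png',cv2.resize(s['img'][120:300,100:300,::-1],None,fx=3,fy=3))
ctrl.movep((.4905,-.1907,.20),down(th)); print(ctrl.read_clock())
f=wrist('w5'); meas(f)
E
```

```text
[0.60285735 0.16790601 0.10898267]
12.7 0.9997829278920647
14.2167
orange (511, [258.5, 187.8], [252, 169, 14, 38]) [ 0.49   -0.1923  0.088 ]
red0 (53, [212.4, 129.2], [210, 123, 5, 14]) [ 0.5221 -0.2521  0.037 ]
```

View pics/w4.png

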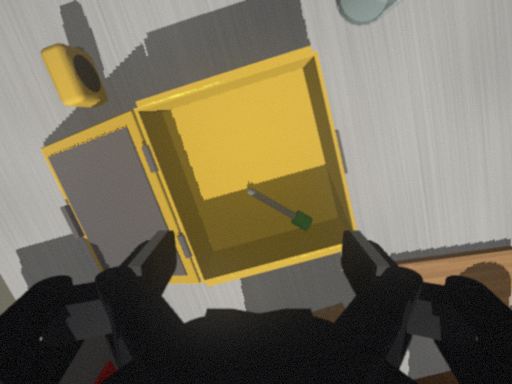

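View pics/w5.png

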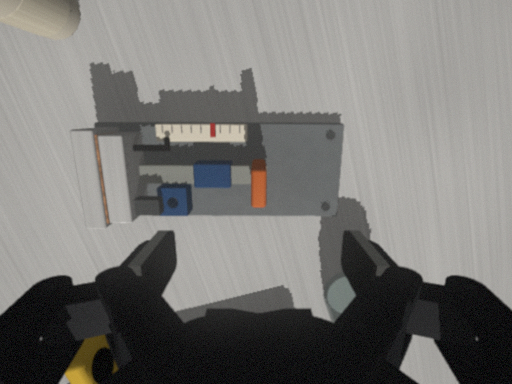

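The pin lies flat in the tub (head (302,220), foot (250,190)). The second picture shows the empty socket, handle at (258,188), mark at (212,130) and pointer tip at about (167,141). Now I grip the handle and draw it.

```bash
python3 - <<'E'
from m import *
a=np.radians(-16); th=a+np.pi; e=np.array([np.cos(a),np.sin(a),0])
g=np.array([.4905,-.1907,.070])
print(ctrl.move_l(g,.12,until_force=8),ctrl.read_position())
ctrl.grab(70); print(ctrl.read_finger_gap()*85,ctrl.read_grasp_force(),ctrl.read_contact_force())
p0=ctrl.read_position(); ctrl.move_l(g-e*.0463,.04); ctrl.sleep(.3)
p=ctrl.read_position(); print(p, 'moved',(p0-p)@e, p0@e, ctrl.read_contact_force(),ctrl.read_finger_gap()*85,ctrl.read_clock())
f=wrist('w6'); meas(f)
cv2.imwrite('pics/w6c.png',cv2.resize(f['img'][40:240,40:360,::-1],None,fx=2.5,fy=2.5,interpolation=cv2.INTER_CUBIC))
E
```

```text
False [ 0.49105402 -0.19095327  0.07063235]
13.069855259425138 69.24920082092285 [2.32101602 0.45448948 0.06703382]
[ 0.44761065 -0.17824101  0.07026212] moved 0.04546972390183098 0.5248705772067874 [ 6.57518489 -0.15000273 -3.70230183] 12.858530674692322 17.7583
orange (1345, [258.3, 226.2], [243, 194, 32, 56]) [ 0.4415 -0.1975  0.088 ]
red0 (66, [101.1, 145.6], [100, 132, 5, 24]) [ 0.5213 -0.2499  0.037 ]
```

View pics/w6c.png

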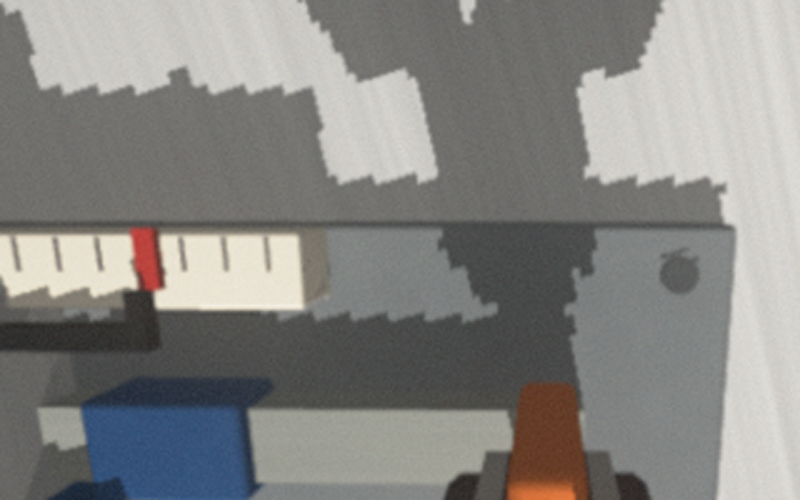

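The jaw is drawn. The pointer tip sits right beside the mark: pointer centre at about crop (139,291), mark centre at about (146,258). Casting both rays, with sub-mm correction if needed.

```bash
python3 - <<'E'
from m import *
f=pickle.load(open('w6.pkl','rb')); a=np.radians(-16); e=np.array([np.cos(a),np.sin(a),0])
P=lambda u,v,z: plane(f,40+u/2.5,40+v/2.5,z)
m=[P(u,v,.037)@e for u,v in((133,231),(157,231),(139,288),(163,288))]
q=[P(u,v,z)@e for u,v in((125,292),(153,292)) for z in(.041,.043)]
print('widths',m[1]-m[0],q[2]-q[0]); d=np.mean(q)-np.mean(m); print('pointer-mark',d, 'by travel', .0463-.0455)
p=ctrl.read_position(); print(ctrl.read_contact_force(),ctrl.read_grasp_force(),np.abs(ctrl.read_joint_velocities()).max(),ctrl.read_clock())
E
```

```text
widths -0.005594795876878833 -0.006515337250974307
pointer-mark 0.00025259234483154813 by travel 0.0008000000000000021
[ 7.13294857 -0.56129777 -3.26532   ] 68.63002181053162 0.0026063902846910846 17.8083
```

```bash
python3 - <<'E'
from h import *
ctrl.sleep(.7); print(ctrl.read_position(),ctrl.read_grasp_force()); print(ctrl.sign_off())
E
```

```text
[ 0.44761387 -0.17824581  0.07027199] 68.63012909889221
the job is handed in; nothing more can be done
None
```

The job is handed in: the pin lies in the tub, and the arm still holds the handle with a grip of about 69 N, with the pointer measured within about 1 mm of the red mark; no verdict came back.

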